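# Pack the keepsake case

### The job

Pack the keepsake case: press every ornament that is out on the bench into its own shaped cutout in the case insert, face up, until it is fully home on the cutout's floor. The two tins look alike but only one is filled: find the heavier one by lifting them and seat it upright in the square cutout of the case, and stand the lighter display tin upright in the middle of the copper base plate. Leave the other things on the bench as they are.

Things in the scene. Friction and masses are not known exactly. Their poses are not given: they have to be found in the camera images.
- church_c (a point): The white plaster church with a terracotta roof and a steeple, lying on its back, face up; 82 mm long overall: nave block 42 x 44 x 32 mm (x, y, z), roof and slim steeple from x = +20 to +60 mm, 20 mm wide; about 0.12 kg. May be absent. The point is the block's middle, 16 mm above the underside; x points from its foot to its top, z up out of its face. The block's y sides are flat: grip it there.
- church_cut (a point): Cutout for the church in the insert, 14 mm deep, 1.5 mm to spare all round: the point is on its floor, 20 mm above the bench, where the middle of the church's block belongs; x points the way its top must point. Two cream spring ribs beside it stand 1.5 mm further in than its sides: the church stops on them about 10 mm above the floor and must be pressed home (8 to 15 N).
- lantern_c (a point): The miniature tin lantern with amber panes, lying on its back, face up; 74 mm long overall: body block 46 x 40 x 32 mm (x from -26 to +20, y, z), chimney and ring from x = +20 to +48 mm, 20 mm wide; about 0.09 kg. May be absent. The point is the block's middle, 16 mm above the underside; x points from its foot to its top, z up out of its face. The block's y sides are flat: grip it there.
- lantern_cut (a point): Cutout for the lantern in the insert, 14 mm deep, 1.5 mm to spare all round: the point is on its floor, 20 mm above the bench, where the middle of the lantern's block belongs; x points the way its top must point. Two cream spring ribs beside it stand 1.5 mm further in than its sides: the lantern stops on them about 10 mm above the floor and must be pressed home (8 to 15 N).
- cardinal_c (a point): The red glass cardinal, lying on its back, face up; 86 mm long overall: body block 36 x 40 x 30 mm (x, y, z), head and crest from x = +18 to +42 mm, 24 mm wide, tail from x = -18 to -44 mm, 18 mm wide; about 0.13 kg. May be absent. The point is the block's middle, 15 mm above the underside; x points from its foot to its top, z up out of its face. The block's y sides are flat: grip it there.
- cardinal_cut (a point): Cutout for the cardinal in the insert, 14 mm deep, 1.5 mm to spare all round: the point is on its floor, 20 mm above the bench, where the middle of the cardinal's block belongs; x points the way its top must point. Two cream spring ribs beside it stand 1.5 mm further in than its sides: the cardinal stops on them about 10 mm above the floor and must be pressed home (8 to 15 N).
- nutcracker_c (a point): The nutcracker soldier (red and blue coat, black hat), lying on its back, face up; 84 mm long overall: coat block 28 x 40 x 30 mm (x, y, z), head and hat x = +14 to +44 mm, legs and base x = -14 to -40 mm; about 0.08 kg. May be absent. The point is the block's middle, 15 mm above the underside; x points from its foot to its top, z up out of its face. The block's y sides are flat: grip it there.
- nutcracker_cut (a point): Cutout for the nutcracker in the insert, 14 mm deep, 1.5 mm to spare all round: the point is on its floor, 20 mm above the bench, where the middle of the nutcracker's block belongs; x points the way its top must point. Two cream spring ribs beside it stand 1.5 mm further in than its sides: the nutcracker stops on them about 10 mm above the floor and must be pressed home (8 to 15 N).
- case: Open wooden presentation case, fixed, 206 x 253 mm, its rim 37 mm and the face of its dark green rigid insert 34 mm above the bench; cutout floors cream. Origin on the bench, amid the case (2 mm off its middle in y). Ornament cutouts in two columns (y = -78 and 0 mm) and two rows, the tin's at y = +80 mm; some 30 mm of flat insert beside each block.
- tin_cut (a point): Square cutout for a tin in the case insert, 63 x 63 mm and 14 mm deep, no ribs (2.5 mm to spare on each side). The point is the middle of its floor, 20 mm above the bench; axes as the case.
- tin_p_c (a point): One of two closed square tins that look the same, 58 x 58 x 50 mm, navy with a cream band and a brass-coloured lid that stays on. One is packed full and at least 0.1 kg heavier than the other, an empty display tin (both under 0.5 kg); only lifting tells which. The point is its middle, 25 mm above its underside; z up, x and y square to its sides.
- tin_q_c (a point): One of two closed square tins that look the same, 58 x 58 x 50 mm, navy with a cream band and a brass-coloured lid that stays on. One is packed full and at least 0.1 kg heavier than the other, an empty display tin (both under 0.5 kg); only lifting tells which. The point is its middle, 25 mm above its underside; z up, x and y square to its sides.
- plate_top (a point): Middle of the upper face of the copper base plate, a bare square plate 96 x 96 x 6 mm fixed to the bench; z up.
- plate: The copper base plate itself; origin at the middle of its underside.
- globe: Bystander, to be left alone: snow globe, 60 mm across, 76 mm tall; origin at its underside.
- candle: Bystander, to be left alone: candle jar, 56 mm across, 70 mm tall; origin at its underside.
- mug: Bystander, to be left alone: blue mug, 72 mm across, 85 mm tall; origin at its underside.
- giftbox: Bystander, to be left alone: small green gift box with red ribbon, 56 x 56 x 40 mm; origin at its underside.
- punch: Bystander, to be left alone: hole punch, 85 x 40 mm, 41 mm tall; origin at its underside.
- tagbox: Bystander, to be left alone: card box of tags, 70 x 50 x 30 mm; origin at its underside.
- spool: Bystander, to be left alone: spool of red ribbon with card cheeks, lying flat, 64 mm across, 24 mm tall; origin at its underside.
Things that resemble listed ones, but are neither listed nor needed, are in the scene too. Leave any purple look-alike of the part that bears tin_p_c alone.

How it is judged:
By the outcome, as a careful person would: the job done as asked, in the order asked, and still so for the second after the job is handed in, with the robot touching nothing.
Of church, lantern, cardinal, nutcracker only 3 to 4 are there at a start; the rules pass over those that are not, and their reading is None.
At some moment in a run one of church, lantern, cardinal, nutcracker may be knocked a few centimetres aside while the robot is not near it.
Once in a run the grip may slacken for a moment while it holds something.
It also fails if it takes over 210 s, if anything falls off the work surface, if the arm or the gripper's body presses on something with over 40 N, if the wrist force passes 120 N, or if a joint passes its speed limit or range.

### The arm

A 6-joint arm with a two-finger parallel gripper is mounted at the origin on the work surface. World frame = base frame: x ahead of the robot, y to its left, z up, the work surface at z = 0. Lengths are in mm, angles in rad, forces in N, time in s.
With the tool pointing down it reaches from about 325 to 850 mm from the base axis. Payload 4.4 kg.
Tool frame: the origin (TCP) lies at the very end of the fingers, on their centre line; the grasp point (between the pads) lies 19 mm behind it; z points along the fingers, x is the direction in which the jaws open and shut, and the axes are right-handed (so a half turn about z gives the same grasp; the last joint's range is limited). The gripper opens to 94 mm and grips with 3 to 60 N. Pads are 16 mm wide; open, the fingers measure 119 mm over their backs; the gripper's body (75 mm by 177 mm) begins 78 mm behind the grasp point.
Start: joints at [1.149, 0.207, 1.542, -0, 1.393, -0.15], TCP at [153.823, 554.045, 205.447] pointing down, gripper open.
Joint ranges: [-2.73, 2.73], [-0.86, 2.22], [0.23, 2.46], [-1.11, 4.25], [0.08, 2.63], [-2.82, 2.82]. Speed limits (rad/s): [2.79, 2.79, 3.14, 3.14, 3.14, 3.14].

### API

Orientations are given as a unit quaternion [x, y, z, w].
In Python, from bench import env gives the robot as it stands. The module is installed in compiled form; this text tells all that it offers.
- The arm moves only by the tool send_rows, never from a script. Its arguments are lists of equal length, an entry for each row: "dp": the shift along the world's x, y, z in mm, a list of three; "twist": the turn, a rotation vector about the world's x, y, z in degrees, a list of three; "claw": the finger opening in mm, from 0 to 94. A call has 1 to 20 rows; each row is the pose to reach, as a shift and turn from the pose measured when the call began; what a row does not reach only later rows make up. A row lasts 1/8 s, in which the tool goes at most 62.5 mm and 10.7 degrees, less where a joint would pass 70% of its speed; a pose out of reach is approached as far as the arm can. A call with a gripper value outside its range is refused whole. The fingers move at their own pace and stop on an object; "squeeze" is the grip in N (left out, the last holds). Time passes only in rows, so rows that repeat a pose let the fingers close. It gives the time, the measured TCP pose, the force and the opening at its end, in the units of the state.
- env.get_obs(): the state, without advancing time (a new reading comes with each control period).
- env.snapshot(name): name is "side" or "top" or "wrist"; returns a dict with "image" (420x560x3 uint8, red, green, blue), "depth" (420x560 float32, mm along the optical axis (not along the pixel's ray), 0 where there is no reading), "fx", "fy", "cx", "cy" (pixels), "R" (3x3) and "t" (3): a world point X has camera coordinates R X + t; the wrist camera has in their place "tool_from_camera" (4x4, takes a point from camera to tool coordinates, whose origin is the TCP and whose axes are the tool frame's). Camera axes: x right, y down, z forward; pixel columns grow to the right and rows downward; lengths in mm; the calibration is good to about 2 mm. A picture is of the moment at which its call begins: read the wrist's pose just before it.
- env.close_job(): hands the job in, once; it reports no verdict.
The state is a dict: "clock": time; "joints": joint angles; "qvel": joint speeds; "joint_torque": joint torques, N m; "eef_pos": TCP position; "ee_rot": TCP orientation; "ft_force": force on the tool from outside, world axes, zero at the start; "torque": the same for the moment, N m; "grip_width": finger opening in mm.
Only numpy, scipy, OpenCV 4.12 (cv2) and the standard library are available. Lean on these libraries where they do the work, as an engineer would, in place of code of your own. Each camera call takes 0.05 s, during which the arm holds its last target. There are 200 camera calls.

## Working session

There is one attempt and no reset: what is moved stays moved. The work goes in short steps, Python scripts to look and compute and a tool call to move; the robot and the scene stay as the last step left them, time stands still between calls to the robot, and variables do not carry over. Pictures are saved under pics/ and viewed, about 12 in all and at most 16, crops included, and the job is handed in when it is done.

Besides the shell and the picture viewer there is one more tool, called after "Call:" as name(argument=value, ...) on one line, values as JSON. send_rows: Moves the arm, as the interface text tells. Its arguments: {"type":"object","properties":{"dp":{"type":"array","items":{"type":"array","items":{"type":"number"}}},"twist":{"type":"array","items":{"type":"array","items":{"type":"number"}}},"claw":{"type":"array","items":{"type":"number"}},"squeeze":{"type":"number"}},"required":["dp","twist","claw"]}

```bash
mkdir -p pics
cat > h.py <<'E'
import numpy as np, cv2
from bench import env
from scipy.spatial.transform import Rotation as Rn
def snap(n):
    o=env.get_obs(); s=env.snapshot(n)
    if n=='wrist':
        T=np.eye(4);T[:3,:3]=Rn.from_quat(o['ee_rot']).as_matrix();T[:3,3]=o['eef_pos']
        M=T@s['tool_from_camera']
    else:
        M=np.eye(4);M[:3,:3]=s['R'].T;M[:3,3]=-s['R'].T@s['t']
    s['M']=M; return s
def cloud(s):
    d=s['depth'];v,u=np.mgrid[:d.shape[0],:d.shape[1]]
    P=np.stack([(u-s['cx'])/s['fx']*d,(v-s['cy'])/s['fy']*d,d],-1)
    W=P@s['M'][:3,:3].T+s['M'][:3,3]; W[d<=0]=np.nan; return W
def save(im,name): cv2.imwrite('pics/'+name,cv2.cvtColor(im,cv2.COLOR_RGB2BGR))
def ortho(W,im,x0,x1,y0,y1,res,zlim=300):
    # image: rows = decreasing x, cols = decreasing y
    H=int((x1-x0)/res);Wd=int((y1-y0)/res);out=np.zeros((H,Wd,3),np.uint8);zb=np.full((H,Wd),-1e9)
    ok=np.isfinite(W[...,0])&(W[...,2]<zlim);p=W[ok];c=im[ok];o=np.argsort(p[:,2]);p=p[o];c=c[o]
    r=((x1-p[:,0])/res).astype(int);k=((y1-p[:,1])/res).astype(int)
    g=(r>=0)&(r<H)&(k>=0)&(k<Wd);out[r[g],k[g]]=c[g];zb[r[g],k[g]]=p[g][:,2];return out,zb
E
python3 - <<'E'
from h import *
o=env.get_obs();print(o)
for n in('top','side'):
    s=snap(n);np.savez(n+'0.npz',**s);save(s['image'],n+'0.png');print(n,s['M'],s['fx'],s['cx'],s['cy'])
a=cv2.imread('pics/top0.png');cv2.imwrite('pics/top0b.png',cv2.resize(a,(784,588),interpolation=cv2.INTER_CUBIC))
E
```

```text
{'clock': 0.0, 'joints': array([ 1.14950257e+00,  2.07383475e-01,  1.54290391e+00,  2.04970920e-05,
        1.39350252e+00, -1.50500709e-01]), 'qvel': array([ 0.00075058, -0.00157384,  0.00209978,  0.0028762 , -0.00049303,
       -0.00151993]), 'joint_torque': array([ 2.54467050e-04, -3.70891500e+01, -2.81413847e+01,  6.99344580e-02,
        3.61450994e-02, -1.53474421e-04]), 'eef_pos': array([153.49016552, 553.32124539, 204.33528521]), 'ee_rot': array([ 7.96083426e-01,  6.05185898e-01, -9.69228408e-04,  5.17374294e-04]), 'ft_force': array([-1.08776825,  0.22520136, -0.24803857]), 'torque': array([ 0.0304197 ,  0.03620916, -0.00018561]), 'grip_width': 93.90988986050965}
top [[ 2.58327382e-02 -9.89624689e-01  1.41335221e-01  3.98478249e+02]
 [-9.99664900e-01 -2.58080524e-02  2.00796309e-03  1.16828413e+01]
 [ 1.66045694e-03 -1.41339731e-01 -9.89959758e-01  1.25680655e+03]
 [ 0.00000000e+00  0.00000000e+00  0.00000000e+00  1.00000000e+00]] 439.0320074547228 281.38915019281876 211.78515260924732
side [[ 9.58873471e-01 -2.04930451e-01  1.96380185e-01  3.77546093e+02]
 [-2.83748974e-01 -6.75186437e-01  6.80888974e-01 -6.03354780e+02]
 [-6.94164727e-03 -7.08609049e-01 -7.05567168e-01  6.94185458e+02]
 [ 0.00000000e+00  0.00000000e+00  0.00000000e+00  1.00000000e+00]] 394.305826960358 271.8746249372083 202.88657240013234
```

View pics/top0b.png

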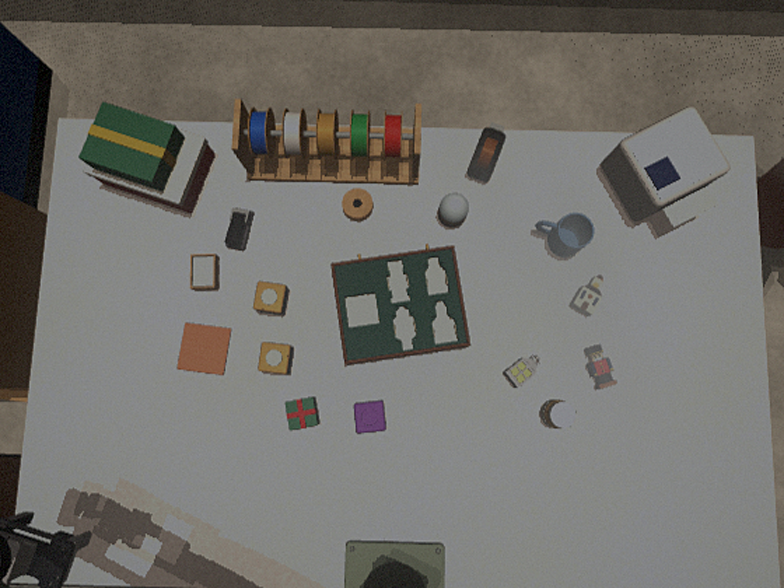

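View pics/side0.png

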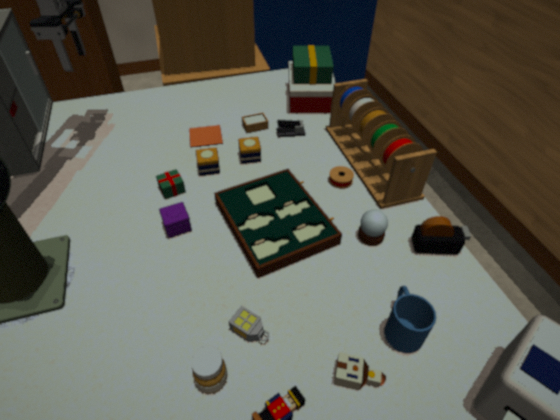

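Top view (display pixels, 784 wide): church (588,295), lantern (521,370) and nutcracker (598,367) are out; there is no cardinal. The tins are at (270,297) and (275,358), the plate at (204,349), the case at (400,305), and the purple look-alike at (369,417), which I'll leave alone. Next I'll get coarse world positions.

Run:
```python
from h import *
s=dict(np.load('top0.npz'));W=cloud(s)
for n,(u,v) in dict(church=(588,297),lantern=(519,373),nut=(598,367),tinA=(270,297),tinB=(275,358),plate=(204,349),case=(385,305),gift=(302,413),purple=(369,417),tag=(204,272),punch=(239,229),globe=(453,210),mug=(568,237),candle=(555,413),spool=(357,204)).items():
    u=int(u/1.4);v=int(v/1.4);print(n,np.nanmedian(W[v-2:v+3,u-2:u+3].reshape(-1,3),0).round())
z=W[...,2]
def seg(lo,hi,x0,x1,y0,y1):
    m=((z>lo)&(z<hi)&(W[...,0]>x0)&(W[...,0]<x1)&(W[...,1]>y0)&(W[...,1]<y1)).astype(np.uint8)
    n,l,st,c=cv2.connectedComponentsWithStats(m)
    for i in range(1,n):
        if st[i,4]>30:
            p=W[l==i][:,:2].astype(np.float32);r=cv2.minAreaRect(p);print(st[i,4],np.round(r[0]),np.round(r[1]),round(r[2],1),np.median(W[l==i][:,2]).round(1))
print('tins');seg(42,58,250,650,150,500)
print('orn');seg(20,45,250,650,-500,-120)
print('plate');seg(3.5,12,250,600,250,600)
```

```text
church [ 583. -377.   32.]
lantern [ 428. -235.   33.]
nut [ 443. -393.   30.]
tinA [564. 262.  51.]
tinB [445. 245.  52.]
plate [460. 399.   7.]
case [558.  32.  35.]
gift [339. 189.  42.]
purple [337.  58.  51.]
tag [615. 403.  28.]
punch [704. 334.  40.]
globe [744. -97.  72.]
mug [ 713. -344.    5.]
candle [ 352. -297.   71.]
spool [768.  96.  26.]
tins
428 [565. 262.] [58. 58.] 83.7 50.6
450 [445. 246.] [59. 58.] 84.6 50.5
44 [330. 207.] [43. 16.] 0.7 43.1
orn
359 [ 595. -385.] [45. 84.] 58.8 31.5
151 [ 528. -128.] [101.  17.] 1.0 36.2
372 [ 447. -400.] [83. 41.] 21.0 28.3
306 [ 435. -246.] [40. 65.] 39.5 31.5
89 [ 354. -299.] [31. 56.] 77.4 37.4
plate
1054 [467. 399.] [114. 106.] 0.7 6.7
```

Call:
send_rows(dp=[[0,0,60],[60,-50,125],[110,-95,125],[155,-140,125],[200,-180,125],[250,-215,125],[300,-260,125],[345,-300,125],[345,-300,125],[345,-300,125]], twist=[[0,0,0],[0,0,2],[0,0,4],[0,0,6],[0,0,8],[0,0,9.5],[0,0,9.5],[0,0,9.5],[0,0,9.5],[0,0,9.5]], claw=[94,94,94,94,94,94,94,94,94,94])

```text
clock: 1.35
eef_pos: [499.8, 251.2, 328.2]
ee_rot: [0.745, 0.667, -0.002, 0.0]
ft_force: [-0.6, 0.1, 1.4]
grip_width: 94.1
```

Run:
```python
from h import *
s=snap('wrist');o=env.get_obs();np.savez('w1.npz',**s);save(s['image'],'w1.png')
print(o['clock'],o['eef_pos'],o['ee_rot'],s['fx'],s['tool_from_camera'].round(3))
```

```text
1.4 [498.66531053 252.5900416  328.49138254] [ 7.44001748e-01  6.68175605e-01 -1.65842154e-03 -9.01361136e-05] 364.9198641807319 [[ 1.00000e+00 -0.00000e+00 -1.00000e-03  1.99000e-01]
 [ 0.00000e+00  9.64000e-01  2.66000e-01 -7.57240e+01]
 [ 1.00000e-03 -2.66000e-01  9.64000e-01 -1.79256e+02]
 [ 0.00000e+00  0.00000e+00  0.00000e+00  1.00000e+00]]
```

View pics/w1.png

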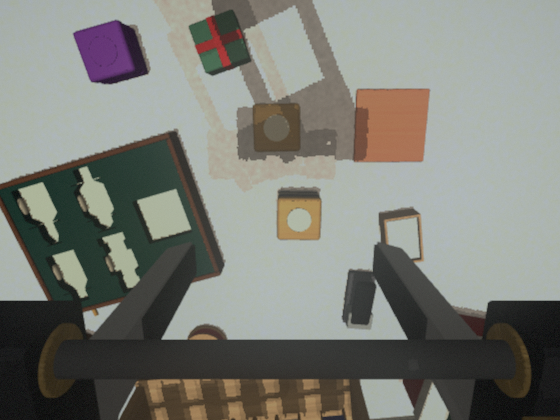

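Picture 3 (wrist view): tin B is at (276,127), partly in shadow, and tin A at (299,215). The plate is at (392,125), the case at upper left with five cutouts, and the purple look-alike at (108,52).

```bash
cat >> h.py <<'E'
def rects(W,lo,hi,box,minn=200,mask=None,pct=True):
    x0,x1,y0,y1=box;z=W[...,2]
    m=(z>lo)&(z<hi)&(W[...,0]>x0)&(W[...,0]<x1)&(W[...,1]>y0)&(W[...,1]<y1)
    if mask is not None:m&=mask
    n,l,st,c=cv2.connectedComponentsWithStats(m.astype(np.uint8));R=[]
    for i in range(1,n):
        if st[i,4]>=minn:
            p=W[l==i];r=cv2.minAreaRect(p[:,:2].astype(np.float32))
            R.append((r,p));print(st[i,4],np.round(r[0],1),np.round(r[1],1),round(r[2],1),'z',np.median(p[:,2]).round(1))
    return R
E
python3 - <<'E'
from h import *
s=dict(np.load('w1.npz'));W=cloud(s);im=s['image'].astype(int)
print('tins');rects(W,46,56,(350,650,150,330))
print('plate');rects(W,4,10,(380,560,320,480),mask=im[...,0]>im[...,2]+25)
g=(im[...,1]>im[...,0]+8)&(im[...,1]<110)
print('insert');R=rects(W,30,45,(420,680,-160,160))
print('floors');rects(W,15,26,(420,680,-140,150),100)
E
```

```text
tins
2208 [447.1 246.6] [58.2 56.8] 83.7 z 50.2
1813 [566.9 262.7] [57.5 58.3] 81.9 z 50.3
plate
5047 [463.3 397.8] [95.7 94.7] 83.9 z 6.0
insert
16770 [563.6   2.9] [210.  254.2] 10.0 z 34.8
floors
351 [539.2 126.5] [204.6   2.2] 10.1 z 20.8
1256 [515.6 -12.6] [89.1 36.6] 10.2 z 20.8
1258 [530.5 -90.7] [85.5 38.8] 9.3 z 20.9
1869 [549.9  76.2] [62.2 59.2] 9.3 z 20.7
1124 [611.6   5.1] [84.9 36.8] 10.2 z 20.9
983 [625.6 -73.2] [74.8 35.1] 10.2 z 21.1
```

Call:
send_rows(dp=[[20,-50,0],[40,-100,-10],[60,-150,-30],[80,-200,-60],[97,-243,-78],[97,-243,-78],[97,-243,-78]], twist=[[0,0,3],[0,0,6],[0,0,9],[0,0,12],[0,0,16],[0,0,16],[0,0,16]], claw=[94,94,94,94,94,94,94])

```text
clock: 2.28
eef_pos: [595.3, 11.3, 250.9]
ee_rot: [0.643, 0.766, -0.001, -0.0]
ft_force: [1.1, 0.2, 0.9]
grip_width: 93.9
```

Run:
```python
from h import *
s=snap('wrist');o=env.get_obs();np.savez('w2.npz',**s)
W=cloud(s);print(o['eef_pos'],o['ee_rot'])
im=cv2.convertScaleAbs(s['image'],alpha=1.5)
oi,_=ortho(W,im,440,690,-140,150,1)
oi=cv2.resize(oi,None,fx=2,fy=2,interpolation=cv2.INTER_NEAREST)
save(oi,'case.png')
print('insert');rects(W,30,45,(420,700,-160,160))
print('floors');rects(W,15,26,(420,680,-140,140),100)
```

```text
[595.54746565  11.59962074 251.4009347 ] [ 6.43051598e-01  7.65822057e-01 -1.04962128e-03  3.43173725e-04]
insert
32606 [567.    3.5] [216.9 253.4] 9.9 z 34.4
floors
2579 [514.6  -8.3] [89.3 43.3] 10.2 z 20.2
2694 [529.3 -86.1] [85.1 45.5] 10.0 z 20.4
3239 [548.6  80.1] [62.3 62.1] 10.0 z 20.1
2246 [610.3   8.5] [86.  42.8] 10.4 z 20.3
1991 [624.1 -69.6] [75.3 41.1] 9.6 z 20.4
```

View pics/case.png

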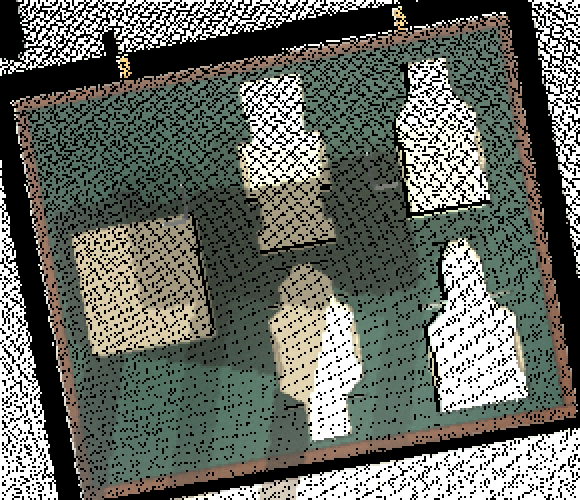

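Picture 4 (ortho of the case): case yaw is 10° and all tops point toward +x. The church cutout is at lower right (478,330), the lantern at upper right (440,140), the nutcracker at upper left (290,165), the cardinal at lower left (315,350), and the tin's square at (143,285). Next, the ornaments.

Call:
send_rows(dp=[[-6,-55,5],[-12,-110,5],[-18,-165,5],[-24,-220,5],[-30,-275,5],[-36,-330,5],[-43,-356,5],[-43,-356,5],[-43,-356,5],[-43,-356,5]], twist=[[0,0,-4],[0,0,-8],[0,0,-12],[0,0,-16],[0,0,-20],[0,0,-25],[0,0,-25],[0,0,-25],[0,0,-25],[0,0,-25]], claw=[94,94,94,94,94,94,94,94,94,94])

```text
clock: 3.58
eef_pos: [553.4, -342.4, 257.0]
ee_rot: [0.793, 0.61, -0.001, 0.0]
ft_force: [-0.0, 0.8, 0.4]
grip_width: 93.9
```

Run:
```python
from h import *
for k in range(2):
    s=snap('wrist');o=env.get_obs();np.savez('w3.npz',**s)
    W=cloud(s);print(o['clock'],o['eef_pos'],o['ee_rot'])
    print('low');rects(W,12,45,(380,680,-460,-180))
    print('block');rects(W,28.0,45,(380,680,-460,-180))
im=cv2.convertScaleAbs(s['image'],alpha=1.5)
save(im,'w3.png')
```

```text
3.625 [ 553.30794905 -342.59790036  256.81681882] [ 7.92825649e-01  6.09447778e-01 -9.13519645e-04  2.47259455e-04]
low
2513 [ 440.1 -250.5] [40.1 74.8] 39.2 z 30.9
2602 [ 448.5 -400.7] [83.9 40.2] 18.7 z 28.2
2015 [ 596.7 -385. ] [43.9 82.7] 60.0 z 32.0
382 [ 676.4 -337.7] [40.   6.9] 89.6 z 29.8
block
2232 [ 434.9 -244.1] [40.1 58.4] 39.2 z 31.1
315 [ 413.2 -412.6] [ 9.2 36. ] 18.7 z 30.1
1001 [ 448.6 -400.8] [32.4 40.1] 18.4 z 30.1
1586 [ 583.7 -377.5] [43.9 52.7] 60.0 z 32.3
208 [ 676.3 -337.8] [ 6.8 39.9] 0.0 z 37.1
3.675 [ 553.19414006 -342.88074081  256.74529882] [ 7.92912310e-01  6.09334942e-01 -9.70306253e-04  2.35767315e-04]
low
2511 [ 440.2 -250.3] [40.1 74.8] 39.4 z 30.8
2604 [ 448.4 -400.9] [84.1 40.5] 18.6 z 28.2
2016 [ 596.5 -385.2] [43.9 82.3] 59.6 z 31.9
382 [ 676.4 -337.7] [ 7.  40.9] 0.0 z 29.5
block
2233 [ 435. -244.] [40.1 58.4] 39.6 z 31.0
314 [ 413.  -412.6] [ 9.3 36. ] 18.9 z 30.0
995 [ 447.2 -401.1] [29.4 40.5] 19.5 z 30.1
1589 [ 583.9 -377.8] [43.9 53.1] 59.6 z 32.3
209 [ 676.4 -337.9] [ 7.  40.6] 0.1 z 36.9
```

View pics/w3.png

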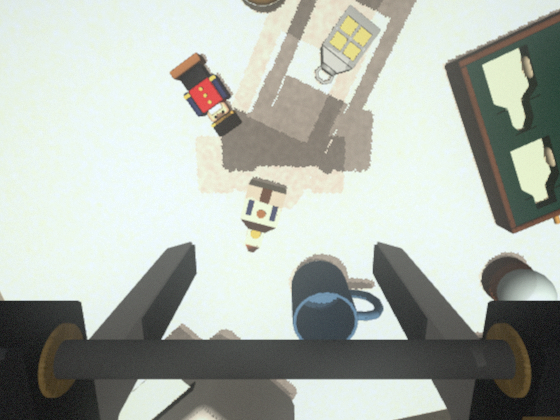

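Picture 5 (wrist view): nutcracker at (207,95) with the hat at lower right, lantern at (350,45) with the ring at (323,73), church at (263,210) with the steeple pointing down to (252,248). Computed grasps: church (580,-375) yaw −30°, lantern (433,-242) yaw −51°, nutcracker (447,-401) yaw 19°. I'll take the church first.

Call:
send_rows(dp=[[10,-12,-50],[20,-24,-100],[26.5,-32.5,-150],[26.5,-32.5,-190],[26.5,-32.5,-220],[26.5,-32.5,-238],[26.5,-32.5,-241],[26.5,-32.5,-241],[26.5,-32.5,-241],[26.5,-32.5,-241],[26.5,-32.5,-241],[26.5,-32.5,-241],[26.5,-32.5,-241],[26.5,-32.5,-241]], twist=[[0,0,-7],[0,0,-15],[0,0,-15],[0,0,-15],[0,0,-15],[0,0,-15],[0,0,-15],[0,0,-15],[0,0,-15],[0,0,-15],[0,0,-15],[0,0,-15],[0,0,-15],[0,0,-15]], claw=[75,70,70,70,70,70,70,70,35,35,35,35,35,35], squeeze=30)

```text
clock: 5.42
eef_pos: [580.0, -375.9, 16.6]
ee_rot: [0.866, 0.501, -0.001, 0.001]
ft_force: [-0.7, 0.2, 5.2]
grip_width: 43.7
```

Run:
```python
from h import *
P=[]
for k in range(3):
    o=env.get_obs();s=snap('wrist');P.append(o['eef_pos'])
print(np.round(P,2),np.degrees(Rn.from_quat(o['ee_rot']).as_euler('ZYX')),o['grip_width'],o['ft_force'])
W=cloud(s);np.savez('w4.npz',**s)
save(cv2.convertScaleAbs(s['image'],alpha=1.5),'w4.png')
```

```text
[[ 580.01 -375.85   16.56]
 [ 580.02 -375.82   16.54]
 [ 580.03 -375.86   16.57]] [6.00755160e+01 1.26351964e-01 1.79982857e+02] 43.459460689503686 [-0.0966438   0.60551624  4.71747866]
```

View pics/w4.png

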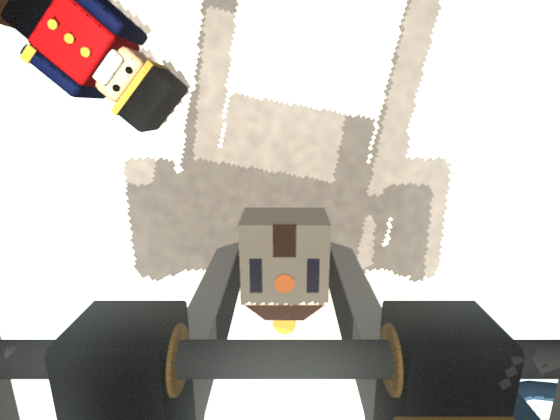

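```bash
cat > held.py <<'E'
from h import *
import sys
# block/ornament outline in tool frame from a wrist view: top points of given tool-z band
def held(s,zlo,zhi,xr=30,y0=-70,y1=70):
    d=s['depth'];v,u=np.mgrid[:d.shape[0],:d.shape[1]]
    P=np.stack([(u-s['cx'])/s['fx']*d,(v-s['cy'])/s['fy']*d,d],-1)
    T=s['tool_from_camera'];Q=P@T[:3,:3].T+T[:3,3]
    m=(d>0)&(Q[...,2]>zlo)&(Q[...,2]<zhi)&(abs(Q[...,0])<xr)&(Q[...,1]>y0)&(Q[...,1]<y1)
    q=Q[m];print('n',len(q),'x',np.percentile(q[:,0],[1,50,99]).round(1),'y',np.percentile(q[:,1],[0.5,5,50,95,99.5]).round(1),'z',np.percentile(q[:,2],[5,50,95]).round(1))
    h,e=np.histogram(q[:,1],bins=np.arange(y0,y1+1,4));
    print([(int(a),int(b)) for a,b in zip(e,h) if b])
    return q
E
python3 - <<'E'
from held import *
s=dict(np.load('w4.npz'));held(s,-22,-10)
held(s,-22,14)
E
```

```text
n 8859 x [-25.5   0.5  25.3] y [-22.6 -21.7  -1.5  24.7  29.2] z [-17.  -15.6 -13.2]
[(-26, 367), (-22, 769), (-18, 728), (-14, 719), (-10, 1042), (-6, 714), (-2, 695), (2, 706), (6, 671), (10, 617), (14, 629), (18, 424), (22, 470), (26, 306), (30, 2)]
n 10830 x [-26.1   0.5  26.2] y [-22.6 -22.3  -3.   36.1  44.4] z [-16.9 -15.4   1.4]
[(-26, 1362), (-22, 889), (-18, 728), (-14, 719), (-10, 1187), (-6, 714), (-2, 695), (2, 706), (6, 671), (10, 617), (14, 629), (18, 424), (22, 470), (26, 306), (30, 40), (34, 247), (38, 232), (42, 194)]
```

Picture 6: the church is held squarely between the pads (width 43.7), top at (285,208)–(285,320). Its foot edge is at tool y ≈ −22.4, so it sits about 1 mm behind centre. I'll carry it to hover just beyond its cutout and measure again with the same camera.

Call:
send_rows(dp=[[0,0,25],[0,0,60],[2,25,80],[4,65,80],[7,110,80],[10,155,80],[13,200,80],[16,250,80],[19,285,80],[19,301,80],[19,301,80],[19,301,80],[19,301,80]], twist=[[0,0,0],[0,0,0],[0,0,5],[0,0,10],[0,0,15],[0,0,20],[0,0,26],[0,0,32],[0,0,38],[0,0,40],[0,0,40],[0,0,40],[0,0,40]], claw=[35,35,35,35,35,35,35,35,35,35,35,35,35])

```text
clock: 7.2
eef_pos: [599.1, -76.3, 96.5]
ee_rot: [0.643, 0.766, -0.001, 0.001]
ft_force: [-0.8, 0.2, -1.5]
grip_width: 43.7
```

Run:
```python
from held import *
for k in range(2):
    s=snap('wrist');o=env.get_obs()
    print(o['eef_pos'].round(2),np.degrees(Rn.from_quat(o['ee_rot']).as_euler('ZYX')).round(2),o['grip_width'].round(2),o['ft_force'].round(1))
    held(s,-22,-10)
    W=cloud(s);print('floors');rects(W,15,26,(420,700,-140,140),300)
np.savez('w5.npz',**s);save(cv2.convertScaleAbs(s['image'],alpha=1.5),'w5.png')
```

```text
Traceback (most recent call last):
AttributeError: 'float' object has no attribute 'round'
```

```bash
cat > look.py <<'E'
from held import *
def look(name,box=(420,700,-140,140),n=2,zb=(-22,-10)):
    for k in range(n):
        s=snap('wrist');o=env.get_obs()
        print(o['eef_pos'].round(2),np.degrees(Rn.from_quat(o['ee_rot']).as_euler('ZYX')).round(2),round(float(o['grip_width']),2),o['ft_force'].round(1))
    if zb: held(s,*zb)
    W=cloud(s);print('floors');rects(W,15,26,box,300)
    np.savez(name+'.npz',**s);save(cv2.convertScaleAbs(s['image'],alpha=1.5),name+'.png')
E
python3 -c "
from look import *
look('w5')"
```

```text
[599.05 -75.99  96.55] [9.9970e+01 1.4000e-01 1.7998e+02] 43.67 [ 0.2 -0.2 -0.7]
[599.03 -75.8   96.55] [9.9990e+01 1.3000e-01 1.7998e+02] 43.51 [-0.1 -0.7 -1.7]
n 8850 x [-25.6  -0.4  25.4] y [-22.5 -21.6  -1.3  24.8  29.2] z [-16.9 -15.6 -13.2]
[(-26, 337), (-22, 771), (-18, 730), (-14, 722), (-10, 1038), (-6, 708), (-2, 708), (2, 693), (6, 672), (10, 630), (14, 631), (18, 426), (22, 469), (26, 311), (30, 4)]
floors
6191 [513.9  -6.1] [89.5 40.4] 9.6 z 20.1
7086 [528.8 -84.7] [85.6 47.2] 10.0 z 20.1
7075 [547.9  82.8] [62.6 58.6] 10.0 z 20.0
4761 [610.4  10.2] [85.5 40.9] 11.4 z 20.1
426 [590.1 -74. ] [ 5.5 43.2] 9.8 z 20.1
```

View pics/w5.png

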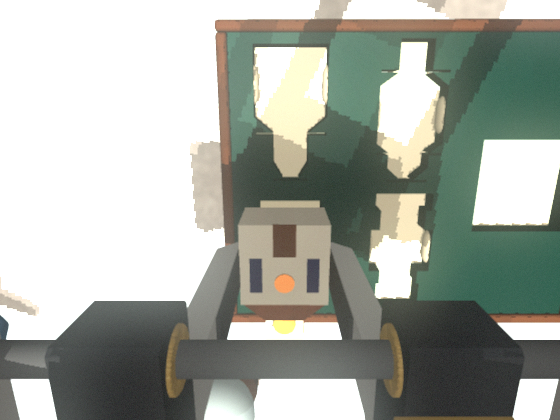

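Picture 7: the church is held at (285,260) and its cutout is ahead at (290,110). The cut centre is 85 by 47 mm, giving a shift of about (−88.3, −12.2). Hovering low over it.

Call:
send_rows(dp=[[-40,-5,0],[-80,-11,0],[-88.3,-12.2,-10],[-88.3,-12.2,-30],[-88.3,-12.2,-43],[-88.3,-12.2,-43],[-88.3,-12.2,-43]], twist=[[0,0,0],[0,0,0],[0,0,0],[0,0,0],[0,0,0],[0,0,0],[0,0,0]], claw=[35,35,35,35,35,35,35])

```text
clock: 8.22
eef_pos: [511.5, -88.2, 53.9]
ee_rot: [0.643, 0.766, -0.0, 0.001]
ft_force: [-0.2, -0.3, -1.8]
grip_width: 43.8
```

```bash
python3 -c "
from look import *
look('w6')"
```

```text
[511.69 -88.22  54.14] [1.0000e+02 1.7000e-01 1.7991e+02] 43.96 [-0.7  0.3 -0.9]
[511.65 -88.21  54.24] [100.     0.18 179.9 ] 43.66 [-0.3 -0.8 -1.2]
n 8864 x [-25.4  -0.4  25.3] y [-22.5 -21.6  -1.4  24.9  29.3] z [-17.  -15.6 -13.2]
[(-26, 327), (-22, 799), (-18, 722), (-14, 721), (-10, 1029), (-6, 721), (-2, 708), (2, 703), (6, 672), (10, 618), (14, 632), (18, 433), (22, 455), (26, 317), (30, 7)]
floors
1091 [463.2 -35.8] [  0.8 209.4] 10.0 z 21.1
5342 [507.5  -6.9] [71.9 40.3] 8.6 z 20.1
560 [492.2 -91.2] [ 5.1 47.1] 9.5 z 20.2
2850 [540.9  79.2] [35.6 48.7] 10.1 z 20.0
2098 [631.8 -66.6] [39.2 43.1] 10.2 z 20.4
```

Call:
send_rows(dp=[[-1.4,0.2,0],[-1.4,0.2,0],[-1.4,0.2,-3],[-1.4,0.2,-6],[-1.4,0.2,-8],[-1.4,0.2,-8]], twist=[[0,0,0],[0,0,0],[0,0,0],[0,0,0],[0,0,0],[0,0,0]], claw=[35,35,35,35,35,35], squeeze=40)

```text
clock: 9.07
eef_pos: [510.0, -87.9, 46.0]
ee_rot: [0.643, 0.766, -0.0, 0.001]
ft_force: [-0.3, -0.2, -0.7]
grip_width: 43.6
```

Call:
send_rows(dp=[[0,0,-3],[0,0,-6],[0,0,-8],[0,0,-10],[0,0,-10]], twist=[[0,0,0],[0,0,0],[0,0,0],[0,0,0],[0,0,0]], claw=[35,35,35,35,35])

```text
clock: 9.7
eef_pos: [510.9, -87.8, 36.8]
ee_rot: [0.643, 0.766, 0.0, 0.002]
ft_force: [-1.5, 1.5, 4.2]
grip_width: 43.6
```

```bash
python3 -c "
from look import *
look('w7')"
```

```text
[510.92 -87.8   36.78] [1.0000e+02 1.7000e-01 1.7983e+02] 43.69 [-1.   1.6  5.8]
[510.95 -87.82  36.78] [1.0000e+02 1.7000e-01 1.7983e+02] 43.7 [0.2 2.2 5.2]
n 8861 x [-25.6   0.   25.5] y [-22.4 -21.6  -1.3  24.8  29.1] z [-17.  -15.7 -13.2]
[(-26, 313), (-22, 810), (-18, 717), (-14, 724), (-10, 1034), (-6, 723), (-2, 697), (2, 699), (6, 683), (10, 615), (14, 632), (18, 424), (22, 475), (26, 314), (30, 1)]
floors
1409 [464.2 -42.1] [  0.9 197.1] 10.1 z 20.6
5106 [502.3  -7.8] [60.9 39.4] 10.1 z 20.1
1461 [535.9  71.3] [20.7 33.8] 10.7 z 20.0
2445 [616.1 -69.4] [35.1 43.1] 10.1 z 20.3
495 [576.3  86.8] [ 6.3 28.5] 9.3 z 20.7
```

Call:
send_rows(dp=[[0,0,-1],[0,0,-1],[0,0,-1],[0,0,0.5],[0,0,0.5],[0,0,0.5],[0,0,25],[20,4,70],[50,9,120],[70,12,140],[70,12,140]], twist=[[0,0,0],[0,0,0],[0,0,0],[0,0,0],[0,0,0],[0,0,0],[0,0,0],[0,0,0],[0,0,0],[0,0,0],[0,0,0]], claw=[35,35,35,62,62,62,62,62,62,62,62])

```text
clock: 11.18
eef_pos: [583.2, -76.1, 178.8]
ee_rot: [0.642, 0.766, 0.001, 0.004]
ft_force: [-0.0, 0.3, 0.1]
grip_width: 61.9
```

```bash
python3 -c "
from look import *
look('w8',zb=None)
s=dict(np.load('w8.npz'));W=cloud(s)
print('tall');rects(W,46,65,(470,600,-130,-40),200)
print('frame');rects(W,32,40,(420,700,-160,160),500)
print('face pts',[np.nanmedian(W[(abs(W[...,0]-x)<4)&(abs(W[...,1]-y)<4)][:,2]).round(1) for x,y in ((500,-95),(520,-85),(505,-75),(570,-75),(560,-30),(545,-83))])
"
```

```text
[580.86 -75.83 176.52] [100.02   0.18 179.84] 61.92 [-0.6  0.2 -1.6]
[579.45 -75.6  175.14] [ 1.0e+02  1.1e-01 -1.8e+02] 62.04 [ 0.1 -0.4 -0.8]
floors
3488 [514.3  -6.8] [89.4 41.2] 10.0 z 20.1
4308 [548.3  81.5] [62.1 60.2] 10.2 z 20.0
2100 [604.6   8.8] [72.3 41.2] 10.7 z 20.1
2711 [624.6 -68.3] [74.8 43.1] 9.3 z 20.3
tall
3420 [515.1 -87.1] [53.4 44. ] 10.5 z 52.1
frame
44105 [567.1   3.7] [217.1 253.4] 10.0 z 34.2
face pts [np.float64(52.4), np.float64(52.6), np.float64(52.2), np.float64(35.1), np.float64(34.1), np.float64(44.8)]
```

The church is home: its top is at 52.2 mm against a nominal 52. Next, the lantern.

Call:
send_rows(dp=[[-24,-28,10],[-48,-56,10],[-72,-83,10],[-97,-111,10],[-121,-138,10],[-146,-166,10],[-146,-166,10],[-146,-166,10],[-146,-166,10]], twist=[[0,0,-10],[0,0,-20],[0,0,-30],[0,0,-40],[0,0,-50],[0,0,-60],[0,0,-60.7],[0,0,-60.7],[0,0,-60.7]], claw=[62,62,62,62,62,62,62,62,62])

```text
clock: 12.4
eef_pos: [433.6, -240.5, 184.5]
ee_rot: [0.941, 0.337, -0.001, -0.0]
ft_force: [-0.1, 0.2, -0.3]
grip_width: 62.1
```

```bash
python3 -c "
from look import *
look('w9',zb=None)
s=dict(np.load('w9.npz'));W=cloud(s)
print('low');rects(W,12,45,(360,680,-460,-150))
"
```

```text
[ 433.79 -240.62  184.75] [ 3.9430e+01  1.0000e-01 -1.7996e+02] 61.79 [ 0.3 -0.4  0.2]
[ 433.86 -240.74  184.89] [ 3.9430e+01  1.0000e-01 -1.7997e+02] 62.28 [ 0.7 -0.4 -0.4]
floors
588 [470.2 -73.8] [  3.4 135.6] 11.2 z 20.5
3302 [515.2  -6.3] [84.1 39.8] 10.1 z 20.1
1675 [616.6 -69.1] [53.7 41.1] 9.2 z 20.3
low
2668 [ 440.  -250.5] [39.9 74.8] 40.0 z 31.3
445 [ 373.1 -302.8] [11.5 43.1] 24.4 z 35.6
264 [ 412.5 -412.3] [ 8.9 36.1] 17.8 z 30.0
721 [ 474.9 -391.7] [27.4 29.1] 18.3 z 25.6
```

Call:
send_rows(dp=[[-1,-1.4,-50],[-1,-1.4,-100],[-1,-1.4,-140],[-1,-1.4,-160],[-1,-1.4,-168],[-1,-1.4,-168],[-1,-1.4,-168],[-1,-1.4,-168],[-1,-1.4,-168],[-1,-1.4,-168],[-1,-1.4,-168]], twist=[[0,0,0.5],[0,0,0.5],[0,0,0.5],[0,0,0.5],[0,0,0.5],[0,0,0.5],[0,0,0.5],[0,0,0.5],[0,0,0.5],[0,0,0.5],[0,0,0.5]], claw=[62,62,62,62,62,62,30,30,30,30,30], squeeze=30)

```text
clock: 13.88
eef_pos: [433.5, -242.8, 17.8]
ee_rot: [0.94, 0.341, -0.001, 0.001]
ft_force: [-1.6, 0.7, 5.3]
grip_width: 39.7
```

```bash
python3 -c "
from look import *
look('w10')
"
```

```text
[ 433.49 -242.77   17.83] [3.9920e+01 9.0000e-02 1.7993e+02] 39.84 [-1.9 -0.4  5.6]
[ 433.5  -242.77   17.82] [3.9930e+01 9.0000e-02 1.7993e+02] 39.36 [-0.9  0.9  5.8]
n 8775 x [-25.7   0.9  25.5] y [-27.9 -26.3  -4.5  24.5  29.7] z [-15.5 -13.6 -11.2]
[(-30, 492), (-26, 675), (-22, 610), (-18, 650), (-14, 645), (-10, 1044), (-6, 721), (-2, 550), (2, 625), (6, 616), (10, 654), (14, 511), (18, 305), (22, 372), (26, 281), (30, 24)]
floors
1652 [ 488.5 -123.3] [34.2 69.9] 50.5 z 20.4
```

Call:
send_rows(dp=[[0,0,25],[0,0,65],[25,24,78],[55,53,78],[85,81,78],[115,110,78],[145,138,78],[170,163,75],[180.8,172.9,70],[180.8,172.9,62],[180.8,172.9,62],[180.8,172.9,62]], twist=[[0,0,0],[0,0,0],[0,0,10],[0,0,20],[0,0,30],[0,0,40],[0,0,50],[0,0,58],[0,0,60.1],[0,0,60.1],[0,0,60.1],[0,0,60.1]], claw=[30,30,30,30,30,30,30,30,30,30,30,30])

```text
clock: 15.48
eef_pos: [613.4, -70.9, 79.6]
ee_rot: [0.643, 0.766, -0.0, 0.001]
ft_force: [0.0, 0.9, -0.5]
grip_width: 39.8
```

```bash
cat >> look.py <<'E'
def sliver(name,yr=(-60,-20),w=35):
    # cream floor points near the foot end, in tool frame: width mid and far edges
    s=dict(np.load(name+'.npz'));W=cloud(s);d=s['depth'];v,u=np.mgrid[:d.shape[0],:d.shape[1]]
    P=np.stack([(u-s['cx'])/s['fx']*d,(v-s['cy'])/s['fy']*d,d],-1)
    T=s['tool_from_camera'];Q=P@T[:3,:3].T+T[:3,3]
    m=(d>0)&(W[...,2]>17)&(W[...,2]<23)&(abs(Q[...,0])<w)&(Q[...,1]>yr[0])&(Q[...,1]<yr[1])
    q=Q[m];cam=T[:3,3]
    if len(q)<20: print('sliver none');return
    x=np.percentile(q[:,0],[1,99]);y=np.percentile(q[:,1],[1,99]);zf=np.median(q[:,2])
    hz=zf-14-cam[2];occ=14*max(0,(y[0]-cam[1]))/hz
    print('sliver n',len(q),'x',x.round(1),'mid',x.mean().round(2),'y',y.round(1),'foot edge est',(y[0]-occ).round(2))
E
python3 -c "
from look import *
look('w11');sliver('w11')
"
```

```text
[613.79 -70.84  79.97] [9.9920e+01 1.0000e-01 1.7994e+02] 39.78 [ 0.2 -0.7 -1.1]
[614.01 -70.73  80.18] [9.9930e+01 1.1000e-01 1.7992e+02] 39.84 [-0.9  0.1 -0.4]
n 8763 x [-25.6   0.   25.5] y [-27.5 -26.   -4.1  24.7  30. ] z [-15.4 -13.5 -11.1]
[(-30, 432), (-26, 692), (-22, 592), (-18, 656), (-14, 637), (-10, 1052), (-6, 724), (-2, 552), (2, 619), (6, 617), (10, 644), (14, 549), (18, 292), (22, 376), (26, 278), (30, 51)]
floors
7498 [513.7  -6.3] [89.7 40.5] 9.6 z 20.1
6678 [548.2  79.5] [63.5 53.8] 9.9 z 19.9
5732 [610.   10.2] [86.1 40.9] 9.9 z 20.2
988 [592.3 -73.6] [10.9 43.2] 10.5 z 20.2
sliver n 672 x [-20.   22.2] mid 1.08 y [-58.  -20.1] foot edge est -59.13
```

Call:
send_rows(dp=[[-0.4,0.9,-10],[-0.4,0.9,-22],[-0.4,0.9,-28],[-0.4,0.9,-31],[-0.4,0.9,-33],[-0.4,0.9,-35],[-0.4,0.9,-37],[-0.4,0.9,-39],[-0.4,0.9,-41],[-0.4,0.9,-43],[-0.4,0.9,-43],[-0.4,0.9,-43]], twist=[[0,0,0],[0,0,0],[0,0,0],[0,0,0],[0,0,0],[0,0,0],[0,0,0],[0,0,0],[0,0,0],[0,0,0],[0,0,0],[0,0,0]], claw=[30,30,30,30,30,30,30,30,30,30,30,30], squeeze=40)

```text
clock: 17.08
eef_pos: [614.2, -69.7, 38.4]
ee_rot: [0.643, 0.766, 0.0, 0.002]
ft_force: [-1.7, 0.9, 4.9]
grip_width: 39.5
```

```bash
python3 -c "
from look import *
look('w12')
"
```

```text
[614.18 -69.71  38.39] [9.9940e+01 1.2000e-01 1.7985e+02] 39.54 [-2.5  1.1  5.2]
[614.17 -69.73  38.39] [9.9940e+01 1.2000e-01 1.7985e+02] 39.73 [-2.6  1.2  5.5]
n 8774 x [-25.7   0.   25.6] y [-27.5 -26.   -4.1  24.8  30. ] z [-15.5 -13.5 -11.1]
[(-30, 435), (-26, 683), (-22, 604), (-18, 658), (-14, 641), (-10, 1050), (-6, 704), (-2, 557), (2, 632), (6, 611), (10, 652), (14, 558), (18, 278), (22, 383), (26, 286), (30, 42)]
floors
10417 [517.   -5.3] [83. 41.] 9.7 z 20.0
2983 [550.4  67.1] [63.  23.2] 7.6 z 19.9
6623 [602.2   9.1] [69.9 40.5] 10.6 z 20.1
```

Seated like the church. One more millimetre of press, then release and check the height.

Call:
send_rows(dp=[[0,0,-1.5],[0,0,-1.5],[0,0,-1.5],[0,0,0],[0,0,0],[0,0,0],[-5,0,25],[-25,-6,75],[-45,-10,120],[-45,-10,140],[-45,-10,140],[-45,-10,140]], twist=[[0,0,0],[0,0,0],[0,0,0],[0,0,0],[0,0,0],[0,0,0],[0,0,0],[0,0,0],[0,0,0],[0,0,0],[0,0,0],[0,0,0]], claw=[30,30,30,58,58,58,58,58,58,58,58,58])

```text
clock: 18.68
eef_pos: [568.5, -79.5, 177.0]
ee_rot: [0.643, 0.766, -0.0, 0.001]
ft_force: [-0.1, 0.1, -1.3]
grip_width: 58.2
```

```bash
cat >> look.py <<'E'
def hts(name,pts,r=4):
    W=cloud(dict(np.load(name+'.npz')))
    for x,y in pts:
        q=W[(abs(W[...,0]-x)<r)&(abs(W[...,1]-y)<r)][:,2];print((x,y),len(q),np.percentile(q,[10,50,90]).round(1) if len(q) else '')
E
python3 -c "
from look import *
look('w13',zb=None)
hts('w13',((600,-84),(600,-62),(624,-80),(622,-58),(612,-70),(520,-95),(575,-75)))
W=cloud(dict(np.load('w13.npz')));rects(W,46,65,(470,700,-140,-20),200)
"
```

```text
[568.21 -79.37 176.48] [ 9.9940e+01  4.0000e-02 -1.7999e+02] 57.72 [ 0.2 -0.4 -0.2]
[568.14 -79.33 176.32] [ 9.9950e+01  3.0000e-02 -1.7997e+02] 57.75 [-0.2  0.2  0. ]
floors
3347 [514.5  -6.6] [88.8 41.1] 9.9 z 20.1
4141 [548.5  81.9] [61.8 60.3] 10.3 z 20.0
1675 [600.7   9.1] [62.6 40.2] 11.6 z 20.2
(600, -84) 75 [50.5 51.2 52.8]
(600, -62) 79 [50.3 51.1 52. ]
(624, -80) 73 [50.4 51.2 52.1]
(622, -58) 80 [50.5 51.2 52.6]
(612, -70) 75 [50.8 52.2 53.3]
(520, -95) 94 [51.2 52.3 53.2]
(575, -75) 68 [33.4 34.4 35.4]
3285 [515.3 -87.2] [53.2 44. ] 9.7 z 52.2
2581 [616.9 -69.4] [60.6 40. ] 9.9 z 51.7
```

The lantern is home (51.2 against 31.1 on the bench). Next, the nutcracker.

Call:
send_rows(dp=[[-20,-54,10],[-40,-108,10],[-60,-162,10],[-80,-216,10],[-100,-270,10],[-121,-322,10],[-121,-322,10],[-121,-322,10],[-121,-322,10]], twist=[[0,0,2],[0,0,4],[0,0,6],[0,0,8],[0,0,8.8],[0,0,8.8],[0,0,8.8],[0,0,8.8],[0,0,8.8]], claw=[62,62,62,62,62,62,62,62,62])

```text
clock: 19.9
eef_pos: [447.6, -399.7, 185.6]
ee_rot: [0.582, 0.813, -0.0, -0.001]
ft_force: [-0.1, 0.1, -0.3]
grip_width: 61.8
```

```bash
python3 -c "
from look import *
look('w14',zb=None)
W=cloud(dict(np.load('w14.npz')));rects(W,12,45,(360,680,-480,-150))
"
```

```text
[ 447.74 -399.81  185.88] [ 1.0886e+02 -3.0000e-02 -1.7996e+02] 61.99 [-0.9  0.8  0.1]
[ 447.79 -399.93  186.1 ] [ 1.0887e+02 -1.0000e-02 -1.7996e+02] 61.83 [ 0.4  0.  -0.1]
floors
428 [ 372.8 -322.3] [41.2 10.8] 64.7 z 37.1
3014 [ 447.5 -400.8] [83.1 40. ] 18.9 z 28.5
790 [ 676. -338.] [42.6  8. ] 90.0 z 29.4
```

Call:
send_rows(dp=[[-1.7,-1.5,-50],[-1.7,-1.5,-100],[-1.7,-1.5,-140],[-1.7,-1.5,-162],[-1.7,-1.5,-171],[-1.7,-1.5,-171],[-1.7,-1.5,-171],[-1.7,-1.5,-171],[-1.7,-1.5,-171],[-1.7,-1.5,-171],[-1.7,-1.5,-171]], twist=[[0,0,0],[0,0,0],[0,0,0],[0,0,0],[0,0,0],[0,0,0],[0,0,0],[0,0,0],[0,0,0],[0,0,0],[0,0,0]], claw=[62,62,62,62,62,62,30,30,30,30,30], squeeze=30)

```text
clock: 21.38
eef_pos: [446.6, -401.9, 16.2]
ee_rot: [0.582, 0.813, -0.0, 0.0]
ft_force: [-0.8, 1.3, 5.4]
grip_width: 39.9
```

```bash
python3 -c "
from look import *
look('w15');held(dict(np.load('w15.npz')),-22,4)
"
```

```text
[ 446.62 -401.93   16.23] [ 1.0886e+02  7.0000e-02 -1.8000e+02] 39.79 [-0.5  2.2  6.1]
[ 446.64 -401.93   16.27] [ 1.0887e+02  7.0000e-02 -1.8000e+02] 39.68 [-0.4  2.2  6.4]
n 7238 x [-26.3  -0.2  26.3] y [-40.7 -39.2  -5.4  31.6  40.9] z [-15.6 -13.6 -10.3]
[(-42, 558), (-38, 640), (-34, 312), (-30, 12), (-26, 13), (-22, 10), (-18, 254), (-14, 704), (-10, 1020), (-6, 655), (-2, 615), (2, 629), (6, 605), (10, 359), (14, 173), (18, 25), (22, 2), (26, 226), (30, 165), (34, 126), (38, 132), (42, 3)]
floors
n 11318 x [-25.6  -0.2  25.4] y [-40.8 -40.2  -7.7  35.7  41.8] z [-15.  -12.7  -5.6]
[(-42, 937), (-38, 640), (-34, 381), (-30, 457), (-26, 443), (-22, 432), (-18, 819), (-14, 743), (-10, 1192), (-6, 655), (-2, 615), (2, 629), (6, 605), (10, 359), (14, 242), (18, 246), (22, 240), (26, 644), (30, 327), (34, 333), (38, 338), (42, 41)]
```

View pics/w15.png

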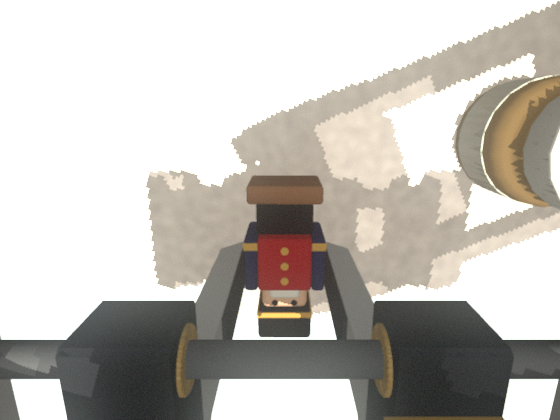

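Picture 8: the nutcracker is held squarely, base at (285,190), hat at (285,315). I'll carry it to hover over its cutout.

Call:
send_rows(dp=[[0,0,25],[0,0,65],[16,40,80],[34,85,80],[52,130,80],[70,177,80],[88,224,80],[106,271,80],[124,318,80],[142,362,80],[156,396,76],[161.7,410.6,70],[161.7,410.6,64],[161.7,410.6,64],[161.7,410.6,64]], twist=[[0,0,0],[0,0,0],[0,0,-1],[0,0,-2],[0,0,-3],[0,0,-4],[0,0,-5],[0,0,-6],[0,0,-7],[0,0,-8],[0,0,-8.9],[0,0,-8.9],[0,0,-8.9],[0,0,-8.9],[0,0,-8.9]], claw=[30,30,30,30,30,30,30,30,30,30,30,30,30,30,30])

```text
clock: 23.35
eef_pos: [608.0, 7.2, 80.2]
ee_rot: [0.644, 0.765, -0.001, 0.0]
ft_force: [0.1, -0.1, -1.3]
grip_width: 39.7
```

```bash
python3 -c "
from look import *
look('w16');sliver('w16',(-60,-30),28)
"
```

```text
[608.23   7.32  80.41] [9.9870e+01 9.0000e-02 1.7999e+02] 39.66 [ 0.7 -0.3 -0.7]
[608.35   7.53  80.55] [9.9880e+01 8.0000e-02 1.7998e+02] 39.71 [ 0.4  0.7 -1.2]
n 7210 x [-26.2   0.   26.6] y [-40.6 -39.1  -5.4  31.2  40.6] z [-15.6 -13.6 -10.3]
[(-42, 543), (-38, 643), (-34, 316), (-30, 11), (-26, 10), (-22, 12), (-18, 234), (-14, 702), (-10, 1049), (-6, 654), (-2, 617), (2, 626), (6, 609), (10, 365), (14, 170), (18, 23), (22, 3), (26, 208), (30, 145), (34, 150), (38, 116), (42, 4)]
floors
7757 [515.6  -8. ] [86.5 43.2] 9.9 z 20.1
9554 [547.6  80.5] [63.5 61.8] 9.9 z 20.1
776 [572.1   2. ] [ 8.5 39.2] 10.0 z 20.1
sliver n 1166 x [-18.3  20.4] mid 1.05 y [-60.  -32.5] foot edge est -60.93
```

Call:
send_rows(dp=[[-0.2,0.9,-10],[-0.2,0.9,-22],[-0.2,0.9,-29],[-0.2,0.9,-33],[-0.2,0.9,-35],[-0.2,0.9,-37],[-0.2,0.9,-39],[-0.2,0.9,-41],[-0.2,0.9,-43],[-0.2,0.9,-45],[-0.2,0.9,-45.5],[-0.2,0.9,-45.5]], twist=[[0,0,0.1],[0,0,0.1],[0,0,0.1],[0,0,0.1],[0,0,0.1],[0,0,0.1],[0,0,0.1],[0,0,0.1],[0,0,0.1],[0,0,0.1],[0,0,0.1],[0,0,0.1]], claw=[30,30,30,30,30,30,30,30,30,30,30,30], squeeze=40)

```text
clock: 24.95
eef_pos: [608.7, 8.6, 36.4]
ee_rot: [0.643, 0.766, 0.0, 0.001]
ft_force: [-3.1, 0.8, 5.1]
grip_width: 39.7
```

```bash
python3 -c "
from look import *
look('w17')
"
```

```text
[608.68   8.57  36.44] [9.9990e+01 1.0000e-01 1.7992e+02] 39.5 [-2.7  1.3  6.1]
[608.68   8.57  36.44] [9.9990e+01 9.0000e-02 1.7992e+02] 39.87 [-2.8  0.1  5.4]
n 7169 x [-26.3  -0.4  26.4] y [-40.6 -39.2  -5.7  30.   40.3] z [-15.6 -13.7 -10.3]
[(-42, 543), (-38, 650), (-34, 317), (-30, 11), (-26, 9), (-22, 17), (-18, 234), (-14, 711), (-10, 1047), (-6, 639), (-2, 628), (2, 615), (6, 603), (10, 368), (14, 169), (18, 15), (22, 2), (26, 230), (30, 128), (34, 119), (38, 113), (42, 1)]
floors
10687 [521.5  -6.9] [74.7 43.3] 9.9 z 20.1
14140 [547.5  81. ] [63.5 61.2] 10.0 z 20.0
```

Call:
send_rows(dp=[[0,0,-1.5],[0,0,-1.5],[0,0,-1.5],[0,0,0],[0,0,0],[0,0,0],[-5,0,25],[-20,0,75],[-30,0,120],[-30,0,150],[-30,0,150],[-30,0,150]], twist=[[0,0,0],[0,0,0],[0,0,0],[0,0,0],[0,0,0],[0,0,0],[0,0,0],[0,0,0],[0,0,0],[0,0,0],[0,0,0],[0,0,0]], claw=[30,30,30,58,58,58,58,58,58,58,58,58])

```text
clock: 26.55
eef_pos: [577.8, 8.7, 184.7]
ee_rot: [0.643, 0.766, -0.001, 0.0]
ft_force: [-0.2, -0.2, -0.0]
grip_width: 58.1
```

```bash
python3 -c "
from look import *
look('w18',zb=None)
hts('w18',((603,-5),(600,15),(614,18),(614,0),(573,2),(600,-70),(520,-95)))
W=cloud(dict(np.load('w18.npz')));print('tall');rects(W,46,65,(440,700,-140,340),200)
"
```

```text
[577.32   8.72 184.05] [ 9.9990e+01  3.0000e-02 -1.7987e+02] 57.89 [-1.5 -0.1 -0. ]
[577.21   8.73 183.84] [ 9.9990e+01  2.0000e-02 -1.7984e+02] 58.08 [ 0.1 -0.9  0.7]
floors
3508 [514.4  -8.2] [89.2 43.2] 9.9 z 20.2
4390 [548.3  80.3] [62.6 61.9] 10.1 z 20.1
(603, -5) 77 [49.4 50.3 51.1]
(600, 15) 75 [49.6 50.3 51.3]
(614, 18) 74 [49.4 50.3 51.3]
(614, 0) 76 [49.2 50.3 51.1]
(573, 2) 105 [34.4 50.1 51. ]
(600, -70) 75 [50.8 51.7 52.9]
(520, -95) 96 [51.5 52.5 53.4]
tall
3435 [515.4 -87.1] [53.4 44.5] 9.6 z 52.3
443 [574.4   2.5] [11.8 34.4] 9.9 z 50.1
2645 [617.5 -69.3] [61.5 40.6] 9.8 z 51.8
1858 [566.1 254.3] [43.8 58. ] 83.8 z 49.7
1387 [610.8   8.9] [33.5 40.4] 10.0 z 50.1
331 [642.5  14.6] [15.7 28.1] 10.0 z 46.7
```

View pics/w18.png

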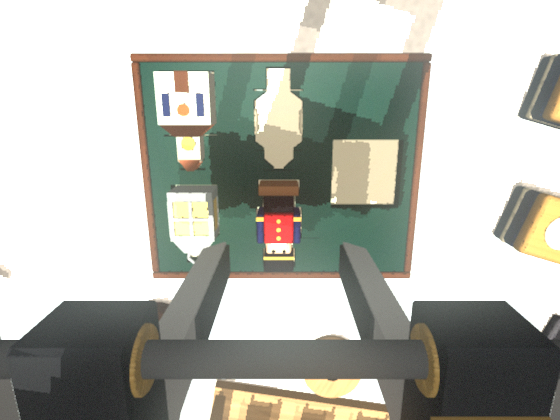

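Picture 9: church (183,110), lantern (193,215) and nutcracker (279,225) are all down in their cutouts. The cardinal's cutout is empty because there is no cardinal. The tin cutout is at (364,172). Next I'll weigh the tins, starting with tin A.

Call:
send_rows(dp=[[-2,45,20],[-4,95,20],[-6,150,20],[-8,205,20],[-11,254,20],[-11,254,20],[-11,254,20],[-11,254,20]], twist=[[0,0,-4],[0,0,-8],[0,0,-12],[0,0,-16],[0,0,-16],[0,0,-16],[0,0,-16],[0,0,-16]], claw=[80,80,80,80,80,80,80,80])

```text
clock: 27.65
eef_pos: [566.2, 261.3, 203.1]
ee_rot: [0.744, 0.668, -0.002, -0.001]
ft_force: [-0.5, -0.4, 0.3]
grip_width: 79.9
```

```bash
python3 -c "
from look import *
look('w19',zb=None)
W=cloud(dict(np.load('w19.npz')));print('tall');rects(W,46,56,(380,700,160,440),200)
s=dict(np.load('w19.npz'));im=s['image'].astype(int)
print('plate');rects(W,4,10,(380,560,320,480),mask=im[...,0]>im[...,2]+25)
"
```

```text
[566.4  261.26 203.4 ] [ 8.388e+01  5.000e-02 -1.798e+02] 79.8 [0.1 0.2 0.2]
[566.49 261.33 203.64] [ 8.3880e+01  4.0000e-02 -1.7982e+02] 80.34 [ 0.8 -0.  -0. ]
floors
797 [525.9 124.9] [177.4   3.5] 10.5 z 20.6
1407 [526.1  -6.9] [33.4 70.5] 78.7 z 20.7
3612 [548.5  75.5] [63.2 58.4] 9.9 z 20.6
tall
4812 [446.8 246.3] [57.8 57.7] 84.0 z 50.1
3630 [566.9 262.7] [57.8 58.3] 83.9 z 50.2
plate
10227 [463.6 397.8] [95.9 95.3] 84.0 z 5.9
```

Call:
send_rows(dp=[[0.4,1.4,-50],[0.4,1.4,-100],[0.4,1.4,-150],[0.4,1.4,-175],[0.4,1.4,-183],[0.4,1.4,-183],[0.4,1.4,-183],[0.4,1.4,-183],[0.4,1.4,-183],[0.4,1.4,-183],[0.4,1.4,-183]], twist=[[0,0,0],[0,0,0],[0,0,0],[0,0,0],[0,0,0],[0,0,0],[0,0,0],[0,0,0],[0,0,0],[0,0,0],[0,0,0]], claw=[80,80,80,80,80,80,50,50,50,50,50], squeeze=35)

```text
clock: 29.12
eef_pos: [567.9, 263.0, 22.0]
ee_rot: [0.744, 0.668, -0.0, -0.0]
ft_force: [-0.2, -0.7, 6.0]
grip_width: 57.9
```

Call:
send_rows(dp=[[0,0,15],[0,0,30],[0,0,35],[0,0,35],[0,0,35],[0,0,35],[0,0,35]], twist=[[0,0,0],[0,0,0],[0,0,0],[0,0,0],[0,0,0],[0,0,0],[0,0,0]], claw=[50,50,50,50,50,50,50])

```text
clock: 30.0
eef_pos: [567.5, 262.9, 56.5]
ee_rot: [0.744, 0.668, -0.001, -0.001]
ft_force: [-0.1, -0.6, -1.8]
grip_width: 57.8
```

```bash
cat > weigh.py <<'E'
from h import *
F=[];Z=[]
for k in range(8):
    env.snapshot('wrist');o=env.get_obs();F.append(o['ft_force']);Z.append(o['joint_torque'])
print('F',np.mean(F,0).round(2),'sd',np.std(F,0).round(2),o['eef_pos'].round(1),o['grip_width'])
E
python3 weigh.py
```

```text
F [ 0.15  0.03 -0.95] sd [0.34 0.64 0.52] [567.9 263.   57. ] 58.08312782262873
```

Tin A reads about 0.95 N, so roughly 0.1 kg. I'll set it back down and weigh tin B.

Call:
send_rows(dp=[[0,0,-20],[0,0,-33],[0,0,-35],[0,0,-35],[0,0,-35],[0,0,-35],[0,0,-35],[0,0,20],[0,0,70],[-40,-5,75],[-85,-12,75],[-120.7,-16.6,75],[-120.7,-16.6,75],[-120.7,-16.6,75]], twist=[[0,0,0],[0,0,0],[0,0,0],[0,0,0],[0,0,0],[0,0,0],[0,0,0],[0,0,0],[0,0,0],[0,0,0],[0,0,0],[0,0,0],[0,0,0],[0,0,0]], claw=[50,50,50,50,80,80,80,80,80,80,80,80,80,80])

```text
clock: 32.15
eef_pos: [448.3, 246.6, 132.5]
ee_rot: [0.744, 0.668, 0.001, 0.0]
ft_force: [0.3, -1.0, 0.3]
grip_width: 80.0
```

Call:
send_rows(dp=[[0,0,-40],[0,0,-80],[0,0,-105],[0,0,-109],[0,0,-109],[0,0,-109],[0,0,-109],[0,0,-109],[0,0,-109],[0,0,-109]], twist=[[0,0,0],[0,0,0],[0,0,0],[0,0,0],[0,0,0],[0,0,0],[0,0,0],[0,0,0],[0,0,0],[0,0,0]], claw=[80,80,80,80,80,50,50,50,50,50], squeeze=35)

```text
clock: 33.4
eef_pos: [449.1, 246.7, 24.5]
ee_rot: [0.744, 0.669, 0.001, 0.001]
ft_force: [-0.5, -1.4, 6.5]
grip_width: 57.5
```

Call:
send_rows(dp=[[0,0,15],[0,0,30],[0,0,35],[0,0,35],[0,0,35],[0,0,35],[0,0,35]], twist=[[0,0,0],[0,0,0],[0,0,0],[0,0,0],[0,0,0],[0,0,0],[0,0,0]], claw=[50,50,50,50,50,50,50])

```text
clock: 34.28
eef_pos: [448.8, 246.5, 59.1]
ee_rot: [0.744, 0.669, 0.001, 0.0]
ft_force: [0.5, -0.0, -4.7]
grip_width: 57.7
```

```bash
python3 weigh.py; python3 -c "
from look import *
look('w20',n=1,zb=(-36,-18))"
```

```text
F [ 0.    0.1  -4.61] sd [0.43 0.53 0.33] [449.1 246.7  59.5] 57.71674754563409
[449.1  246.65  59.55] [ 8.3910e+01 -5.0000e-02  1.7986e+02] 57.82 [-0.3  0.4 -3.7]
n 14762 x [-28.7  -0.   29. ] y [-31.8 -30.4  -6.   21.   24.7] z [-26.9 -25.6 -23.1]
[(-34, 865), (-30, 1190), (-26, 1089), (-22, 1062), (-18, 1067), (-14, 1029), (-10, 1090), (-6, 1088), (-2, 1053), (2, 1032), (6, 1018), (10, 901), (14, 888), (18, 876), (22, 513), (26, 1)]
floors
996 [452.1  99.2] [70.8 35. ] 55.1 z 20.4
```

Tin B reads 4.6 N, so it is the filled one. It goes into the square cutout.

Call:
send_rows(dp=[[0,0,30],[15,-25,38],[35,-57,38],[55,-90,38],[75,-123,38],[93,-152,38],[101.2,-165.8,34],[101.2,-165.8,26],[101.2,-165.8,26],[101.2,-165.8,26]], twist=[[0,0,0],[0,0,3],[0,0,6],[0,0,9],[0,0,12],[0,0,15],[0,0,16.1],[0,0,16.1],[0,0,16.1],[0,0,16.1]], claw=[50,50,50,50,50,50,50,50,50,50])

```text
clock: 35.98
eef_pos: [549.6, 81.8, 85.2]
ee_rot: [0.642, 0.766, 0.001, 0.0]
ft_force: [-0.2, 0.1, -4.9]
grip_width: 58.0
```

```bash
python3 -c "
from look import *
look('w21',zb=(-36,-18))"
```

```text
[549.86  81.71  85.53] [ 1.0007e+02 -6.0000e-02  1.7987e+02] 57.81 [-0.7 -0.6 -4.7]
[550.12  81.64  85.75] [ 1.0007e+02 -5.0000e-02  1.7985e+02] 57.51 [-0.   0.3 -4. ]
n 14766 x [-29.1   0.   28.7] y [-31.8 -30.4  -6.1  20.9  24.7] z [-26.8 -25.6 -23.1]
[(-34, 892), (-30, 1187), (-26, 1090), (-22, 1056), (-18, 1070), (-14, 1011), (-10, 1100), (-6, 1093), (-2, 1056), (2, 1035), (6, 1008), (10, 872), (14, 910), (18, 885), (22, 501)]
floors
6323 [514.6 -10.2] [89.4 40.5] 10.6 z 20.3
1484 [524.7  74.8] [11.9 63.5] 10.5 z 20.2
```

```bash
python3 -c "
from look import *
sliver('w21',(-50,-15),45)
s=dict(np.load('w21.npz'));W=cloud(s);d=s['depth'];v,u=np.mgrid[:d.shape[0],:d.shape[1]]
P=np.stack([(u-s['cx'])/s['fx']*d,(v-s['cy'])/s['fy']*d,d],-1);T=s['tool_from_camera'];Q=P@T[:3,:3].T+T[:3,3]
m=(d>0)&(W[...,2]>17)&(W[...,2]<23)
for a in range(-36,-14,2):
  q=Q[m&(Q[...,1]>a)&(Q[...,1]<a+2)&(abs(Q[...,0])<45)]
  if len(q): print(a,len(q),q[:,0].min().round(1),q[:,0].max().round(1))
"
```

```text
sliver n 1468 x [-33.7  28.8] mid -2.47 y [-31.8 -21.1] foot edge est -34.44
-32 281 -34.0 29.2
-30 273 -33.9 29.2
-28 275 -34.0 29.2
-26 246 -33.9 29.2
-24 257 -34.0 28.8
-22 135 -34.0 28.9
-20 1 -32.8 -32.8
```

Call:
send_rows(dp=[[0.3,-2.3,0],[0.3,-2.3,-10],[0.3,-2.3,-22],[0.3,-2.3,-30],[0.3,-2.3,-35],[0.3,-2.3,-39],[0.3,-2.3,-41.5],[0.3,-2.3,-42],[0.3,-2.3,-42]], twist=[[0,0,0],[0,0,0],[0,0,0],[0,0,0],[0,0,0],[0,0,0],[0,0,0],[0,0,0],[0,0,0]], claw=[50,50,50,50,50,50,50,50,50])

```text
clock: 37.2
eef_pos: [550.5, 79.3, 44.6]
ee_rot: [0.642, 0.766, 0.001, 0.001]
ft_force: [-2.9, 0.0, 2.7]
grip_width: 57.6
```

```bash
python3 -c "
from look import *
look('w22',zb=(-36,-18))"
```

```text
[550.54  79.33  44.57] [ 1.0007e+02 -4.0000e-02  1.7983e+02] 57.58 [-3.8  0.3  4.3]
[550.54  79.36  44.55] [ 1.0007e+02 -4.0000e-02  1.7983e+02] 57.7 [-3.9  0.2  5.2]
n 14770 x [-29.1  -0.4  28.7] y [-31.9 -30.5  -6.2  20.8  24.6] z [-26.9 -25.6 -23.1]
[(-34, 894), (-30, 1190), (-26, 1097), (-22, 1076), (-18, 1047), (-14, 1045), (-10, 1085), (-6, 1092), (-2, 1049), (2, 1026), (6, 1014), (10, 892), (14, 890), (18, 872), (22, 501)]
floors
8977 [514.7 -10.5] [89.8 40. ] 10.2 z 20.3
491 [523.9  74.7] [10.8 63.3] 10.4 z 20.4
```

Call:
send_rows(dp=[[0,0,0.5],[0,0,0.5],[0,0,0.5],[0,0,30],[5,30,80],[8,75,130],[12,125,150],[16,175,150],[16.5,184,150],[16.5,184,150],[16.5,184,150]], twist=[[0,0,0],[0,0,0],[0,0,0],[0,0,0],[0,0,-4],[0,0,-8],[0,0,-12],[0,0,-16],[0,0,-16.2],[0,0,-16.2],[0,0,-16.2]], claw=[74,74,74,74,80,80,80,80,80,80,80])

```text
clock: 38.67
eef_pos: [566.8, 261.9, 193.9]
ee_rot: [0.744, 0.668, 0.001, 0.001]
ft_force: [0.0, 0.5, -0.3]
grip_width: 80.4
```

```bash
python3 -c "
from look import *
look('w23',zb=None)
hts('w23',((530,60),(530,98),(565,65),(566,98),(548,79)))
s=dict(np.load('w23.npz'));im=s['image'].astype(int);W=cloud(s);print('tall');rects(W,46,76,(380,700,20,440),200)
print('plate');rects(W,4,10,(380,560,320,480),mask=im[...,0]>im[...,2]+25)
"
```

```text
[566.97 261.8  194.04] [ 83.79   0.   179.88] 79.68 [-0.3 -0.  -0.5]
[567.07 261.81 194.19] [ 8.3770e+01 -1.0000e-02  1.7987e+02] 79.98 [-0.1 -0.3 -0.4]
floors
872 [525.8 124.7] [176.9   3.4] 10.6 z 20.4
996 [527.7  -4.2] [25.2 68.2] 80.2 z 20.6
(530, 60) 84 [69.6 70.5 71.4]
(530, 98) 93 [69.4 70.3 71.3]
(565, 65) 79 [69.6 70.5 71.2]
(566, 98) 82 [69.7 70.5 71.3]
(548, 79) 91 [70.2 71.  72.2]
tall
5094 [548.2  79.2] [58.1 58.1] 10.9 z 70.2
3841 [565.4 262.9] [57.8 57. ] 83.6 z 50.2
316 [605.5  24.2] [27.6 10.8] 7.0 z 50.1
plate
10826 [463.5 397.8] [95.8 94.9] 84.0 z 5.9
```

The heavy tin is home and level (top 70.4 against a nominal 70). Next, the light tin.

Call:
send_rows(dp=[[-1,1,-50],[-1,1,-100],[-1,1,-150],[-1,1,-166],[-1,1,-171],[-1,1,-171],[-1,1,-171],[-1,1,-171],[-1,1,-171],[-1,1,-171],[-1,1,-145],[-1,1,-110],[-1,1,-110]], twist=[[0,0,0.1],[0,0,0.1],[0,0,0.1],[0,0,0.1],[0,0,0.1],[0,0,0.1],[0,0,0.1],[0,0,0.1],[0,0,0.1],[0,0,0.1],[0,0,0.1],[0,0,0.1],[0,0,0.1]], claw=[80,80,80,80,80,80,50,50,50,50,50,50,50], squeeze=30)

```text
clock: 40.4
eef_pos: [568.5, 263.6, 86.9]
ee_rot: [0.744, 0.668, 0.004, 0.002]
ft_force: [0.6, -0.6, -0.7]
grip_width: 57.9
```

Call:
send_rows(dp=[[-15,20,0],[-37,48,0],[-60,78,0],[-82,108,0],[-102,134,0],[-102,134,0],[-102,134,0],[-102,134,0]], twist=[[0,0,0],[0,0,0],[0,0,0],[0,0,0],[0,0,0],[0,0,0],[0,0,0],[0,0,0]], claw=[50,50,50,50,50,50,50,50])

```text
clock: 41.4
eef_pos: [466.9, 396.6, 86.3]
ee_rot: [0.744, 0.668, 0.003, 0.002]
ft_force: [-0.4, -0.8, -2.4]
grip_width: 57.9
```

```bash
python3 -c "
from look import *
look('w24',zb=(-36,-18))
s=dict(np.load('w24.npz'));im=s['image'].astype(int);W=cloud(s)
print('plate');R=rects(W,3,10,(380,560,320,480),mask=im[...,0]>im[...,2]+25)
p=R[0][1];o=env.get_obs();a=np.radians(83.9);d=p[:,:2]-o['eef_pos'][:2]
print('tool x',np.percentile(d@[np.cos(a),np.sin(a)],[1,99]),'tool y',np.percentile(d@[np.sin(a),-np.cos(a)],[1,99]))
"
```

```text
[467.07 396.64  86.49] [ 8.3790e+01 -1.3000e-01  1.7955e+02] 57.64 [ 1.  -0.4 -0.9]
[467.16 396.75  86.71] [ 8.3790e+01 -1.4000e-01  1.7953e+02] 57.72 [ 0.3  0.4 -1.9]
n 14764 x [-28.7  -0.   29.1] y [-30.3 -29.   -4.8  22.5  26.4] z [-27.  -25.8 -23.2]
[(-34, 277), (-30, 1421), (-26, 1093), (-22, 1064), (-18, 1064), (-14, 1040), (-10, 1094), (-6, 1082), (-2, 1073), (2, 1040), (6, 992), (10, 890), (14, 904), (18, 874), (22, 725), (26, 131)]
floors
plate
7257 [444.4 400.1] [96.  58.4] 84.1 z 6.1
tool x [-45.98290764  47.83052129] tool y [-51.74451037  -2.90638125]
```

Call:
send_rows(dp=[[-3.2,1.2,-10],[-3.2,1.2,-30],[-3.2,1.2,-45],[-3.2,1.2,-52],[-3.2,1.2,-55],[-3.2,1.2,-57],[-3.2,1.2,-57],[-3.2,1.2,-57]], twist=[[0,0,0],[0,0,0],[0,0,0],[0,0,0],[0,0,0],[0,0,0],[0,0,0],[0,0,0]], claw=[50,50,50,50,50,50,50,50])

```text
clock: 42.5
eef_pos: [464.3, 398.2, 30.5]
ee_rot: [0.744, 0.668, 0.004, 0.002]
ft_force: [-1.7, -0.8, 2.6]
grip_width: 58.0
```

```bash
python3 -c "
from look import *
look('w25',zb=(-36,-18))
hts('w25',((463,398),))"
```

```text
[464.32 398.19  30.48] [ 83.79  -0.18 179.49] 57.59 [-0.9 -0.3  3. ]
[464.34 398.21  30.49] [ 83.79  -0.18 179.49] 58.01 [-1.3 -0.6  3.4]
n 14742 x [-28.7  -0.   29. ] y [-30.3 -29.   -4.7  22.5  26.4] z [-27.1 -25.8 -23.3]
[(-34, 282), (-30, 1408), (-26, 1097), (-22, 1061), (-18, 1069), (-14, 1050), (-10, 1059), (-6, 1087), (-2, 1068), (2, 1042), (6, 995), (10, 910), (14, 876), (18, 893), (22, 711), (26, 134)]
floors
(463, 398) 269 [56.  56.8 57.4]
```

Down on the plate with contact force. Releasing, then backing off to check everything.

Call:
send_rows(dp=[[0,0,0],[0,0,0],[0,0,0],[0,0,0],[0,0,30],[0,0,80],[10,-20,130],[30,-60,180],[50,-110,200],[50,-110,200],[50,-110,200]], twist=[[0,0,0],[0,0,0],[0,0,0],[0,0,0],[0,0,0],[0,0,0],[0,0,0],[0,0,0],[0,0,0],[0,0,0],[0,0,0]], claw=[80,80,80,80,80,80,80,80,80,80,80])

```text
clock: 43.98
eef_pos: [513.9, 288.2, 230.0]
ee_rot: [0.745, 0.667, 0.004, 0.002]
ft_force: [0.0, -0.6, -1.5]
grip_width: 80.0
```

```bash
python3 -c "
from look import *
look('w26',zb=None)
s=dict(np.load('w26.npz'));im=s['image'].astype(int);W=cloud(s);print('tall');rects(W,46,76,(380,700,20,440),200)
print('plate');rects(W,3,10,(380,560,320,480),mask=im[...,0]>im[...,2]+25)
hts('w26',((443,378),(443,418),(483,378),(483,418)))
s=snap('top');np.savez('top1.npz',**s);W1=cloud(s);W0=cloud(dict(np.load('top0.npz')))
dz=np.nan_to_num(W1[...,2]-W0[...,2]);m=(abs(dz)>12).astype(np.uint8)
n,l,st,c=cv2.connectedComponentsWithStats(cv2.morphologyEx(m,cv2.MORPH_OPEN,np.ones((3,3))))
for i in range(1,n):
  if st[i,4]>25: print(st[i,4],np.nanmedian(W0[l==i],0).round(),np.nanmedian(W1[l==i],0).round())
a=cv2.resize(cv2.convertScaleAbs(s['image'],alpha=1.4),(784,588),interpolation=cv2.INTER_CUBIC);save(a,'top1.png')
"
```

```text
[513.32 288.62 229.28] [ 8.3820e+01 -1.5000e-01  1.7961e+02] 80.32 [ 0.3 -0.2  0.1]
[513.07 288.89 229.02] [ 8.3860e+01 -1.3000e-01  1.7963e+02] 80.03 [0.1 0.2 0.1]
floors
719 [522.  123.9] [170.4   2.7] 10.3 z 20.5
1397 [520.2 -12.8] [79.9 33.6] 6.1 z 20.7
tall
3880 [463.4 398.3] [58.4 57.4] 83.8 z 56.0
3845 [548.1  79.2] [58.4 58.3] 11.1 z 70.3
207 [604.8  24.1] [26.5  9.7] 10.2 z 50.1
plate
3764 [463.1 397.7] [95.6 94.2] 83.8 z 6.0
(443, 378) 77 [54.7 56.1 57. ]
(443, 418) 79 [54.8 55.8 56.9]
(483, 378) 70 [55.3 56.1 56.8]
(483, 418) 74 [55.2 56.1 56.8]
22031 [331. 424.   1.] [365. 220. 627.]
334 [609.   8.  21.] [604.   8.  48.]
296 [617. -72.  21.] [611. -70.  52.]
376 [ 584. -379.   31.] [ 588. -389.    1.]
458 [552.  81.  21.] [546.  78.  70.]
359 [520. -88.  21.] [517. -85.  52.]
475 [445. 244.  50.] [447. 253.   1.]
373 [ 444. -398.   28.] [ 445. -407.    1.]
301 [ 431. -241.   32.] [ 432. -247.    1.]
2207 [154. 510. 345.] [ 46. 701.   0.]
27 [ 94.   1. 260.] [ 61.  -0. 157.]
```

View pics/top1.png

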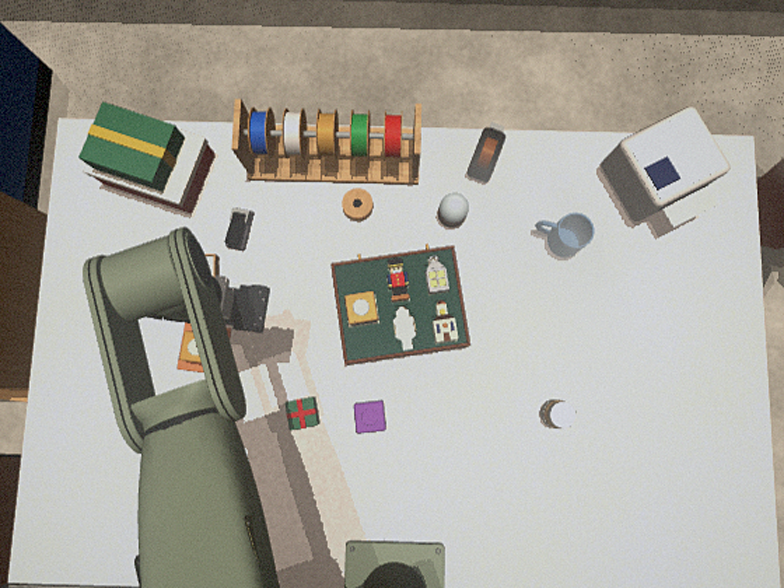

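Picture 10: the three ornaments and the heavy tin at (362,308) are in the case, the display tin is on the plate, and the bystanders haven't moved. The arm touches nothing, so I'm handing in.

```bash
python3 -c "
from bench import env
print(env.close_job())"
```

```text
the job is handed in; nothing more can be done
None
```

The job is done and handed in at about 44 s on the robot's clock, with the arm clear of everything.

- **Ornaments:** the church, lantern and nutcracker are pressed home in their own cutouts, face up. Their tops measured 52.3, 51.2 and 50.3 mm above the bench, each 20 mm above its height on the bench, so they sit on the cutout floors. There was no cardinal on the bench, so its cutout is empty.
- **Tins:** on lifting, one tin pulled 4.6 N and the other about 0.95 N. The heavier one is upright in the square cutout, level, with its top at 70.3 mm (70 is fully home). The lighter one stands upright on the copper plate, within about 1 mm of its middle, with its top at 56 mm.
- **Bystanders:** comparing the overhead pictures before and after showed changes only where I moved things. The arm hid the left edge of the bench in the last one. The purple look-alike was not touched.

Camera views taken from the side disagreed by up to 4 mm on the cutout positions. I relied on close views taken with the piece hovering over or just beside its cutout, and all four pieces went in without jamming. No knock to an ornament or grip slip showed up, and no check failed.

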